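# Set the spring tester to the long gauge pin

## Task

Take the longest of the three gauge pins from the wooden rack, slide it fully home into the empty socket of the spring tester and let go of it. Then pull the tester's sprung rod up by its flat handle until its pointer is level with the top of that pin, and finish while still holding it there so that the dial can be read. Leave the other pins and everything else on the bench where they are.

Things in the scene. Friction and masses are not known exactly. Their poses are not given: they have to be found in the camera images.
- tester: spring tester, fixed to the bench: green base plate 100 (its x) by 160 (its y) by 15 mm, origin at the centre of its underside, z up. At y = -42.5 mm stands a steel tube 28 mm across, top 90 mm above the bench, with a round dial on its -x side (50 mm across, up to 75 mm above the bench); the sprung rod slides in this tube. At y = +42.5 mm stands the aluminium socket block (44 by 44 mm, top 65 mm above the bench) with the socket. Its place and yaw vary.
- socket (a point): centre of the mouth of the empty round socket in the tester's aluminium block, 65 mm above the bench; hole 18 mm across, 45 mm deep (floor 20 mm above the bench), vertical, bevelled rim; axes as the tester's. With the long pin fully home the pin's centre lies 30 mm and its top 105 mm above this point.
- rod (a joint): how far the sprung rod is pulled up out of its tube, m: 0 at rest (its start), at most 0.09. Straight up; the inner spring always draws it back: about 5 N at rest with the rod's weight, rising by 1.1 N per cm (about 13 N at the long pin's height). It does not turn and springs back if let go.
- handle (a point): centre of the rod's flat black handle, moves with the rod: 14 mm thick (tester x), 34 mm wide (tester y), 50 mm high; 136 mm above the bench at rest. Pinch it across its 14 mm thickness, from above. Below it, 6 mm under the handle's lower edge, is the pointer.
- pointer (a point): tip of the rod's pointer, at mid-thickness: a flat level steel bar 4 mm thick and 6 mm wide that reaches from the rod towards the socket (tester +y), moves with the rod; 31 mm below the handle's centre and 60 mm to its +y, 105 mm above the bench at rest. It ends 25 mm short of the socket's axis. It must come level with the top of the long pin standing in the socket, 65 mm above its rest.
- rack: wooden rack, fixed: 50 (x) by 180 (y) by 40 mm high, origin at the centre of its underside; three vertical 19 mm holes in a row at y = -60, 0 and +60 mm, each 28 mm deep (floor 12 mm above the bench). Its place and yaw vary; which pin stands in which hole varies.
- pin_long_mid (a point): centre (half-way up) of the longest gauge pin: plain round steel bar 16 mm across, 150 mm long, about 0.2 kg, bevelled foot, standing loosely upright in the rack; z along the pin, up.
- pin_long_top (a point): centre of the top face of the longest pin, 75 mm above its centre.
- pin_mid_mid (a point): centre of the middle gauge pin, 16 mm across, 120 mm long, in the rack; to be left there.
- pin_short_mid (a point): centre of the short gauge pin, 16 mm across, 90 mm long, in the rack; to be left there.
- bearing: loose bystander: steel bearing ring 48 mm across, 14 mm high, lying flat; origin at the centre of its underside.
- jar: loose bystander: small amber jar 44 mm across, 65 mm high; origin at the centre of its underside.
- valve: loose bystander: engine valve standing on its head, head 34 mm across, stem 8 mm, 85 mm high; origin at the centre of its underside.
- spanner: loose bystander: steel spanner 140 mm long lying flat beyond the far side (+x) of the rack; along its own x.
- driver: loose bystander: screwdriver 170 mm long lying beyond the far side (+x) of the tester; along its own x.
- race: loose bystander: dark bearing race 64 mm across, 18 mm high, lying flat; origin at the centre of its underside.
Things that resemble listed ones, but are neither listed nor needed, are in the scene too. What is shaped like the part that bears pin_long_mid but pink or red is not meant.

How it is judged (in metres and radians):
On the way, in this order (a step that is already met when the one before it is completed fails the run):
1. the longest pin stands fully home in the tester's socket, let go, with the rod still at rest (horizontal distance between pin_long_mid and socket below 0.004 m and z of pin_long_mid in the frame of socket below 0.033 m and angle between pin_long_mid's own z axis and vertical below 0.08 rad and contact force between the fingers and pin_long below 0.2 N and value of joint rod below 0.01 m), for 0.2 s.
2. the rod is pulled up, held in the fingers, until its pointer is level with the pin's top (horizontal distance between pin_long_mid and socket below 0.004 m and z of pin_long_mid in the frame of socket below 0.033 m and angle between pin_long_mid's own z axis and vertical below 0.08 rad and z of pointer in the frame of pin_long_top between -0.004 and 0.004 m and contact force between the fingers and rod above 4 N and contact force between the fingers and pin_long below 0.2 N and contact force between rod and pin_long below 0.3 N), for 0.3 s.
At the end, for the whole second after the job is handed in: The longest pin stands fully home in the tester's socket (centre within 4 mm of the axis, within 3 mm of its full depth, upright), touched by neither the robot nor the rod; the rod is held still in the fingers (over 4 N of contact) with its pointer within 4 mm of the height of the pin's top (all of step 2 and velocity of joint rod between -0.02 and 0.02 m/s); the arm keeps its last pose, push and grip.
It fails at once if one of the other two pins is moved by more than 30 mm (distance of any of pin_mid_mid, pin_short_mid from where it was at the start of the episode above 0.03 m).
It fails at once if a bystander on the bench (bearing, jar, valve, spanner, screwdriver, race) is moved by more than 30 mm (distance of any of bearing, jar, valve, spanner, driver, race from where it was at the start of the episode above 0.03 m).
It also fails if it takes over 54 s, if anything falls off the work surface, if the arm or the gripper's body presses on something with over 40 N, if the wrist force passes 120 N, or if a joint passes its speed limit or range.

## Robot

A 6-joint arm with a two-finger parallel gripper is mounted at the origin on the work surface. World frame = base frame: x ahead of the robot, y to its left, z up, the work surface at z = 0. Lengths are in m, angles in degrees, forces in N, time in s.
With the tool pointing down it reaches from about 0.375 to 0.9 m from the base axis. Payload 3.1 kg.
Tool frame: the origin (TCP) lies midway between the tips of the shut fingers; the grasp point (between the pads) lies 19 mm behind it; z points along the fingers, y is the direction in which the jaws open and shut (so a half turn about z gives the same grasp; the last joint's range is limited). The gripper opens to 87 mm and grips with 3 to 60 N. Pads are 19 mm wide; open, the fingers measure 117 mm over their backs; the gripper's body (75 mm by 190 mm) begins 51 mm behind the grasp point.
Start: joints at [-74.857, 30.224, 82.088, -0, 67.689, -10.227], TCP at [0.268, -0.565, 0.199] pointing down, gripper open.
Joint ranges: [-176.69, 176.69], [-43.24, 126.21], [12.49, 139.97], [-82, 262], [0, 151.66], [-163.58, 163.58]. Speed limits (degrees/s): [159.86, 159.86, 180, 180, 180, 180].

## Interface

Orientations are given as a 3x3 rotation matrix whose columns are the frame's x, y, z axes.
In Python, from rig import bot, capture, get_calibration gives the robot as it stands.
- The arm moves only by the tool play_rows, never from a script. Its arguments are lists of equal length, an entry for each row: "fingers": the closure in counts, from 0 (fully open) to 255 (shut); "linear": the shift along the tool's x, y, z in mm, a list of three; "rot": the turn, a rotation vector about the tool's x, y, z in degrees, a list of three. A call has 1 to 20 rows; each row is the pose to reach, as a shift and turn from the pose commanded when the call began, along the tool's axes at that moment; what a row does not reach only later rows make up. A row lasts 1/10 s, in which the tool goes at most 50 mm and 8.59 degrees, less where a joint would pass 70% of its speed; a pose out of reach is approached as far as the arm can. A call with a gripper value outside its range is refused whole. The fingers move at their own pace and stop on an object; the grip force is fixed at half the most. Time passes only in rows, so rows that repeat a pose let the fingers close. It gives the time, the measured TCP pose, the force and the opening at its end, in the units of the state.
- bot.read_state(): the state, without advancing time (a new reading comes with each control period).
- capture(name): name is "side" or "top"; returns the picture (480x640x3 uint8, red, green, blue); there is no depth.
- get_calibration(name): a dict with "vfov" (degrees; the focal length in pixels is half the picture's height over the tangent of half this angle, whatever the lens; pixels are square), "cx", "cy" (the principal point, pixels), "camera_from_world" (4x4, takes a point from world to camera coordinates). Camera axes: x right, y down, z forward; pixel columns grow to the right and rows downward; lengths in m; the calibration is good to about 2 mm. A picture is of the moment at which its call begins. get_calibration takes no time and is no camera call.
- bot.hand_in(): hands the job in, once; it reports no verdict.
The state is a dict: "time_s": time; "joint_positions": joint angles; "qvel": joint speeds; "tau": joint torques, N m; "position": TCP position; "tcp_rot": TCP orientation; "force": force on the tool from outside, world axes, zero at the start; "moment": the same for the moment, N m; "opening": opening from 0.0 (shut) to 1.0 (fully open).
Only numpy, scipy, OpenCV 4.12 (cv2) and the standard library are available. Lean on these libraries where they do the work, as an engineer would, in place of code of your own. Each camera call takes 0.05 s, during which the arm holds its last target.

## Working session

There is one attempt and no reset: what is moved stays moved. The work goes in short steps, Python scripts to look and compute and a tool call to move; the robot and the scene stay as the last step left them, time stands still between calls to the robot, and variables do not carry over. Pictures are saved under pics/ and viewed, and the job is handed in when it is done.

Besides the shell and the picture viewer there is one more tool, called as name(argument=value, ...) on one line, values as JSON. play_rows: Moves the arm, as the interface text tells. Its arguments: {"type":"object","properties":{"fingers":{"type":"array"},"linear":{"type":"array"},"rot":{"type":"array"}},"required":["fingers","linear","rot"]}

```bash
ls; mkdir -p pics
python3 - <<'E'
from rig import bot,capture,get_calibration
import cv2,numpy as np
s=bot.read_state();print(s)
for n in("side","top"):
    im=capture(n);cv2.imwrite(f"pics/{n}0.png",im[...,::-1]);c=get_calibration(n)
    print(n,c)
E
```

```text
pics
{'time_s': 0.0, 'joint_positions': array([-7.48559574e+01,  3.02802153e+01,  8.21581382e+01, -2.05424509e-03,
        6.76876918e+01, -1.02286815e+01]), 'qvel': array([-0.04718743, -0.00523518,  0.02391605, -0.08741147, -0.03505862,
       -0.10862686]), 'tau': array([-4.40550593e-04, -4.40043032e+01, -1.76591617e+01,  6.32395735e-02,
        5.81452169e-02, -1.66751497e-04]), 'position': array([ 0.26760702, -0.56392896,  0.19764857]), 'tcp_rot': array([[ 9.03533647e-01,  4.28516722e-01, -6.06734124e-04],
       [ 4.28517002e-01, -9.03531243e-01,  2.11483950e-03],
       [ 3.58040855e-04, -2.17082454e-03, -9.99997580e-01]]), 'force': array([-0.28999202, -0.45349266, -0.21646937]), 'moment': array([-0.01058356, -0.04924716, -0.001884  ]), 'opening': 0.9953524169356667}
side {'vfov': 43.44338188601395, 'cx': 310.1968298072735, 'cy': 252.10801049260394, 'camera_from_world': array([[-0.90929345, -0.41609226,  0.00725571,  0.51597964],
       [-0.27165623,  0.5802665 , -0.76778492,  0.2325395 ],
       [ 0.31525912, -0.70011286, -0.64066659,  0.89661352],
       [ 0.        ,  0.        ,  0.        ,  1.        ]])}
top {'vfov': 52.885964404496434, 'cx': 317.7587561498269, 'cy': 242.21685268575405, 'camera_from_world': array([[ 0.02378489, -0.99970255,  0.00539318, -0.01725454],
       [-0.99203402, -0.02426929, -0.12361029,  0.59023404],
       [ 0.12370441, -0.00241016, -0.99231618,  0.95389434],
       [ 0.        ,  0.        ,  0.        ,  1.        ]])}
```

View pics/side0.png

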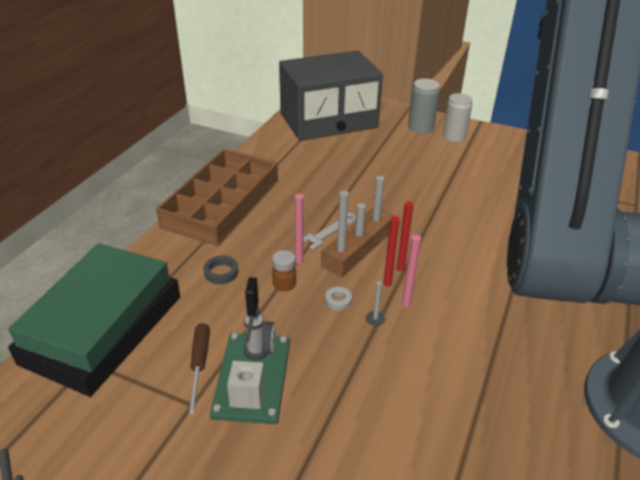

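View pics/top0.png

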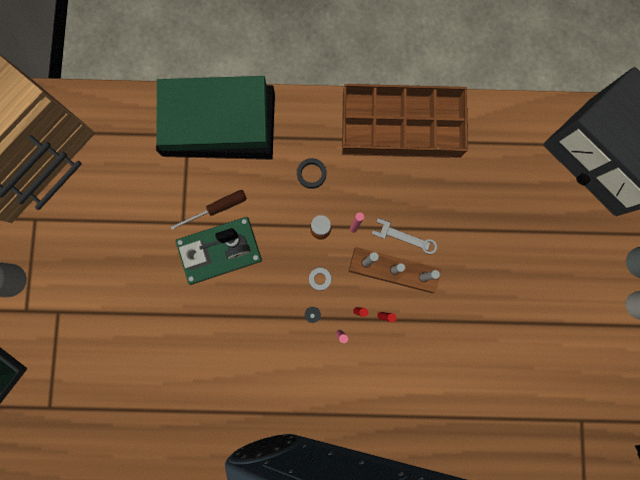

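The side view shows the rack with three grey pins, tops at (344,193), (361,205) and (379,179). Red and pink look-alikes have tops at (299,196), (393,218), (407,204) and (414,238). The tester is at about (250,375). In the top view the grey pins are at (370,258), (398,268) and (430,275). I'll crop closer to check.

Run:
```python
import cv2,numpy as np
s=cv2.imread("pics/side0.png");t=cv2.imread("pics/top0.png")
cv2.imwrite("pics/c1.png",cv2.resize(s[165:325,280:440],None,fx=3.7,fy=3.7,interpolation=cv2.INTER_CUBIC))
cv2.imwrite("pics/c2.png",cv2.resize(t[200:360,290:450],None,fx=3.7,fy=3.7,interpolation=cv2.INTER_CUBIC))
cv2.imwrite("pics/c3.png",cv2.resize(t[180:300,160:280],None,fx=5,fy=5,interpolation=cv2.INTER_CUBIC))
cv2.imwrite("pics/c4.png",cv2.resize(s[270:430,190:310],None,fx=3.7,fy=3.7,interpolation=cv2.INTER_CUBIC))
```

```text
(no output)
```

View pics/c1.png

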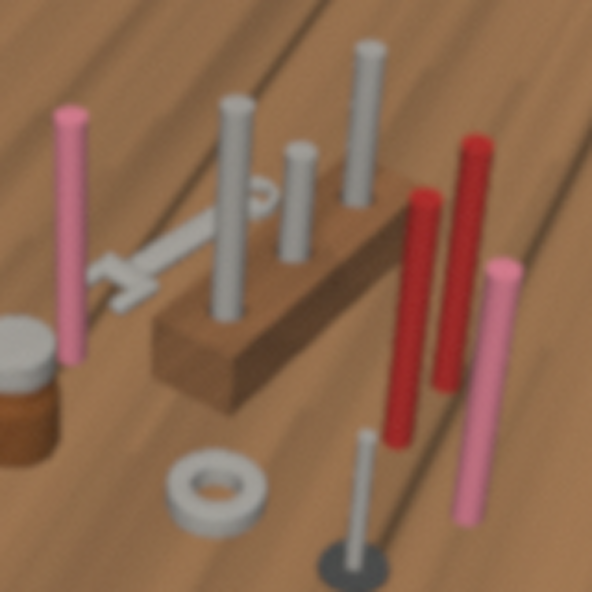

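View pics/c2.png

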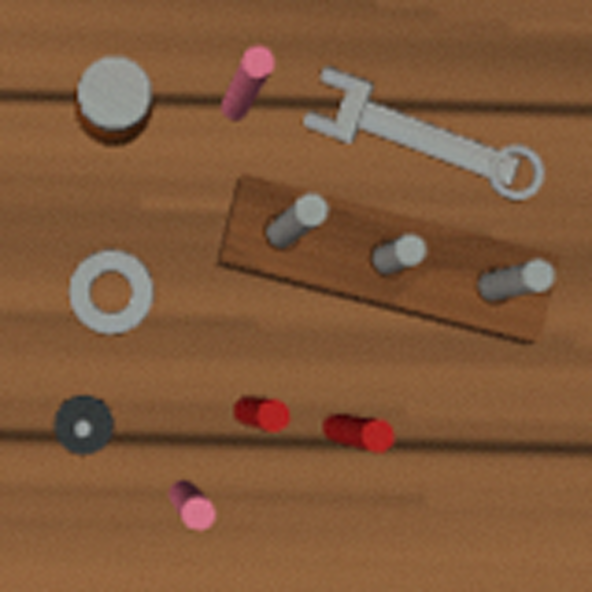

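View pics/c3.png

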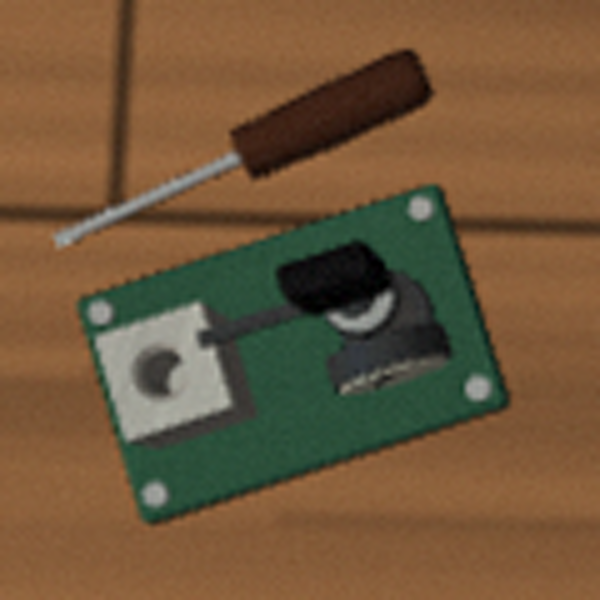

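View pics/c4.png

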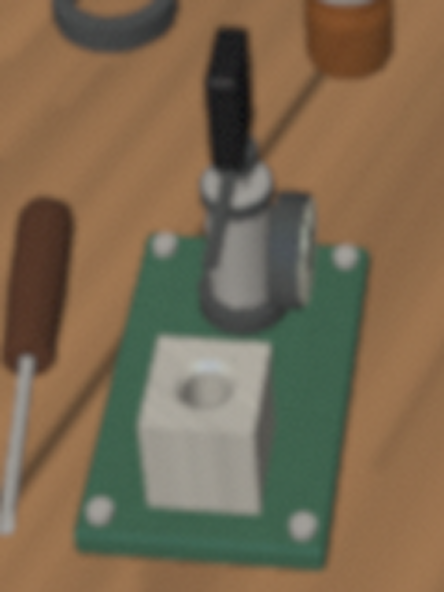

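```bash
cat > h.py <<'E'
import numpy as np,cv2
from rig import bot,capture,get_calibration
def cam(n):
    c=get_calibration(n);f=240/np.tan(np.radians(c["vfov"]/2));K=np.array([[f,0,c["cx"]],[0,f,c["cy"]],[0,0,1]])
    return K,np.array(c["camera_from_world"])
def proj(n,p):
    K,T=cam(n);q=K@(T[:3,:3]@np.array(p)+T[:3,3]);return q[:2]/q[2]
def plane(n,px,z):
    K,T=cam(n);R=T[:3,:3];o=-R.T@T[:3,3];d=R.T@np.linalg.solve(K,[px[0],px[1],1.]);return o+d*(z-o[2])/d[2]
def tri(ps,pt):
    P=[cam(n)[0]@cam(n)[1][:3] for n in("side","top")]
    X=cv2.triangulatePoints(P[0],P[1],np.array(ps,float).reshape(2,1),np.array(pt,float).reshape(2,1)).ravel();X=X[:3]/X[3]
    return X,proj("side",X)-ps,proj("top",X)-pt
E
python3 - <<'E'
from h import *
np.set_printoptions(precision=4,suppress=True)
sc=lambda x,y:np.array([280+(x+.5)/3.7-.5,165+(y+.5)/3.7-.5]); tc=lambda x,y:np.array([290+(x+.5)/3.7-.5,200+(y+.5)/3.7-.5])
for nm,a,b in(("left",(236,104),(312,210)),("mid",(301,151),(411,249)),("right",(370,48),(538,274)),
 ("pinkA",(71,115),(259,61)),("redB",(426,198),(273,414)),("redC",(477,145),(378,435)),("pinkD",(504,269),(198,514)),("valve",(368,437),(82,429)),("jar",(12,340),(115,93))):
    X,e,f=tri(sc(*a),tc(*b));print(nm,X,e,f)
t=cv2.imread("pics/top0.png");hsv=cv2.cvtColor(t,cv2.COLOR_BGR2HSV)
m=cv2.inRange(hsv,(60,80,30),(90,255,255));m[:180]=0;m[300:]=0;m[:,:165]=0;m[:,280:]=0
c=max(cv2.findContours(m,0,1)[0],key=cv2.contourArea);h=cv2.convexHull(c)
r=cv2.minAreaRect(h);print(r)
b=cv2.boxPoints(r);w=np.array([plane("top",q,.012) for q in b]);print(w,[np.linalg.norm(w[i]-w[i-1]) for i in range(4)],w.mean(0))
q=lambda x,y:np.array([160+(x+.5)/5-.5,180+(y+.5)/5-.5])
print("screws")
for p in((100,312),(420,208),(478,388),(154,494)):print(plane("top",q(*p),.016))
print("block top corners")
for p in((96,337),(196,304),(232,406),(127,441)):print(plane("top",q(*p),.065))
print("hole",plane("top",q(158,371),.065), plane("side",np.array([190+(206+.5)/3.7-.5,270+(386+.5)/3.7-.5]),.065))
print("rack corners")
for p in((240,177),(221,262),(533,343),(560,262)):print(plane("top",tc(*p),.04))
print("handle",plane("top",q(333,275),.161))
E
```

```text
left [ 0.5525 -0.1033  0.1626] [0.2835 0.0334] [-0.1256 -0.411 ]
mid [ 0.5389 -0.162   0.1022] [0.0668 0.0067] [-0.0284 -0.0974]
right [ 0.5256 -0.2197  0.133 ] [0.0553 0.0046] [-0.0238 -0.0848]
pinkA [ 0.6262 -0.0781  0.1506] [0.0072 0.0012] [-0.0034 -0.0103]
redB [ 0.4536 -0.0872  0.1502] [-0.0531 -0.0035] [0.02   0.0745]
redC [ 0.4452 -0.1379  0.1494] [0.1234 0.0064] [-0.0467 -0.1791]
pinkD [ 0.406  -0.0516  0.151 ] [0.206  0.0088] [-0.0715 -0.2797]
valve [0.4427 0.0052 0.0854] [0.0367 0.0028] [-0.0129 -0.0468]
jar [ 0.6232 -0.0076  0.0664] [0.4476 0.0749] [-0.1996 -0.5876]
((218.03646850585938, 250.15066528320312), (46.339134216308594, 76.29670715332031), 71.99583435058594)
[[0.5911 0.2979 0.012 ]
 [0.6451 0.1476 0.012 ]
 [0.5523 0.1138 0.012 ]
 [0.4995 0.2626 0.012 ]] [np.float64(0.09810727102996308), np.float64(0.15967411190630298), np.float64(0.09875646439060673), np.float64(0.15790972302797254)] [0.572  0.2055 0.012 ]
screws
[0.5864 0.286  0.016 ]
[0.6338 0.1541 0.016 ]
[0.5584 0.1267 0.016 ]
[0.511  0.2591 0.016 ]
block top corners
[0.5706 0.273  0.065 ]
[0.5848 0.234  0.065 ]
[0.5444 0.2176 0.065 ]
[0.5296 0.2583 0.065 ]
hole [0.5576 0.2476 0.065 ] [0.5573 0.2455 0.065 ]
rack corners
[ 0.5811 -0.0783  0.04  ]
[ 0.5339 -0.0686  0.04  ]
[ 0.4937 -0.2398  0.04  ]
[ 0.5384 -0.2549  0.04  ]
handle [0.5847 0.1619 0.161 ]
```

Heights match the description: left pin top 0.163 m (long), middle 0.102 (short), right 0.133 (mid). So the long pin is the left grey one, side (344,193), top (374,257). The red and pink ones stand on the bench and are excluded. Rack yaw is about -13°, tester yaw about 19.8°.

```bash
cat >> h.py <<'E'
from scipy.spatial.transform import Rotation as Ro
def go(xyz,yaw):
    "yaw: tool x yaw deg, pointing down"
    s=bot.read_state();R=s["tcp_rot"];p=s["position"]
    a=np.radians(yaw);Rt=np.array([[np.cos(a),np.sin(a),0],[np.sin(a),-np.cos(a),0],[0,0,-1]])
    print("lin",np.round(R.T@(np.array(xyz)-p)*1000,1),"rot",np.round(Ro.from_matrix(R.T@Rt).as_rotvec(degrees=True),2))
E
python3 -c "
from h import *
go([.5525,-.1033,.215],77)
"
```

```text
lin [ 454.8 -294.3  -16.5] rot [ -0.09  -0.07 -51.63]
```

play_rows(fingers=[0,0,0,0,0,0,0,0,0,0,0,0,0,0,0,0], linear=[[20,-13,-16],[60,-39,-16],[100,-65,-16],[140,-91,-16],[180,-116,-16],[220,-142,-16],[260,-168,-16],[300,-194,-16],[340,-220,-16],[375,-243,-16],[405,-262,-16],[430,-278,-16],[447,-289,-16],[455,-294,-16],[455,-294,-16],[455,-294,-16]], rot=[[0,0,0],[0,0,-4],[0,0,-9],[0,0,-14],[0,0,-19],[0,0,-24],[0,0,-29],[0,0,-34],[0,0,-39],[0,0,-43],[0,0,-46],[0,0,-49],[0,0,-51],[0,0,-51.6],[0,0,-51.6],[0,0,-51.6]])

```text
time_s: 1.7
position: [0.5525, -0.1047, 0.2144]
tcp_rot: [[0.226, 0.974, -0.001], [0.974, -0.226, -0.0], [-0.001, -0.001, -1.0]]
force: [0.1, -1.0, -0.0]
opening: 1.001
```

Run:
```python
from h import *
im=[capture(n) for n in("side","top")]
cv2.imwrite("pics/a.png",cv2.resize(np.hstack([im[0][60:320,230:460],im[1][150:410,260:490]]),None,fx=1.7,fy=1.7)[...,::-1])
go([.5525,-.1033,.113],77)
```

```text
lin [  1.8  -0.2 101.6] rot [-0.03  0.02 -0.13]
```

View pics/a.png

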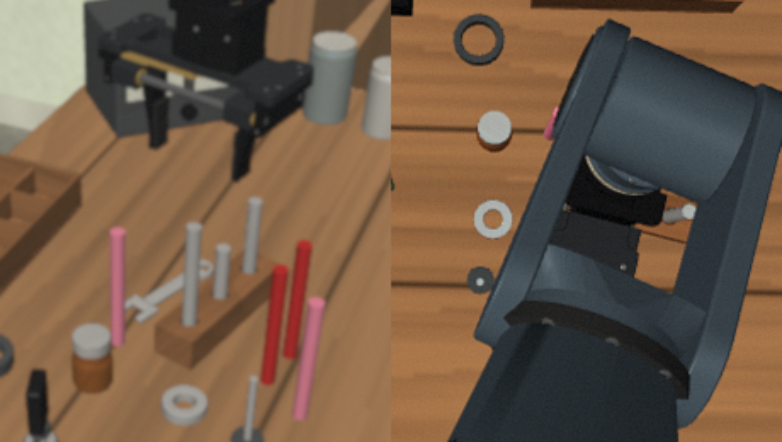

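The side view shows the open fingers straddling the long pin, with tips at crop (157,140) and (240,172) and the pin top at (194,228). I'll descend and close.

play_rows(fingers=[0,0,0,0,0,0,0,0,255,255,255,255,255,255,255,255], linear=[[1.5,0,10],[1.5,0,30],[1.5,0,50],[1.5,0,70],[1.5,0,88],[1.5,0,98],[1.5,0,101.5],[1.5,0,101.5],[1.5,0,101.5],[1.5,0,101.5],[1.5,0,101.5],[1.5,0,101.5],[1.5,0,101.5],[1.5,0,101.5],[1.5,0,101.5],[1.5,0,101.5]], rot=[[0,0,0],[0,0,0],[0,0,0],[0,0,0],[0,0,0],[0,0,0],[0,0,0],[0,0,0],[0,0,0],[0,0,0],[0,0,0],[0,0,0],[0,0,0],[0,0,0],[0,0,0],[0,0,0]])

```text
time_s: 3.4
position: [0.5533, -0.1026, 0.1131]
tcp_rot: [[0.225, 0.974, -0.0], [0.974, -0.225, -0.0], [-0.0, -0.0, -1.0]]
force: [-0.4, -1.0, -0.6]
opening: 0.353
```

play_rows(fingers=[255,255,255,255,255,255,255], linear=[[0,0,0],[0,0,0],[0,0,0],[0,0,0],[0,0,0],[0,0,0],[0,0,0]], rot=[[0,0,0],[0,0,0],[0,0,0],[0,0,0],[0,0,0],[0,0,0],[0,0,0]])

```text
time_s: 4.1
position: [0.5533, -0.1026, 0.1131]
tcp_rot: [[0.225, 0.974, -0.0], [0.974, -0.225, 0.0], [0.0, -0.0, -1.0]]
force: [-1.0, 0.5, 0.0]
opening: 0.173
```

Run:
```python
from h import *
im=capture("side");cv2.imwrite("pics/b.png",cv2.resize(im[120:300,260:440],None,fx=3.3,fy=3.3)[...,::-1])
```

```text
(no output)
```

View pics/b.png

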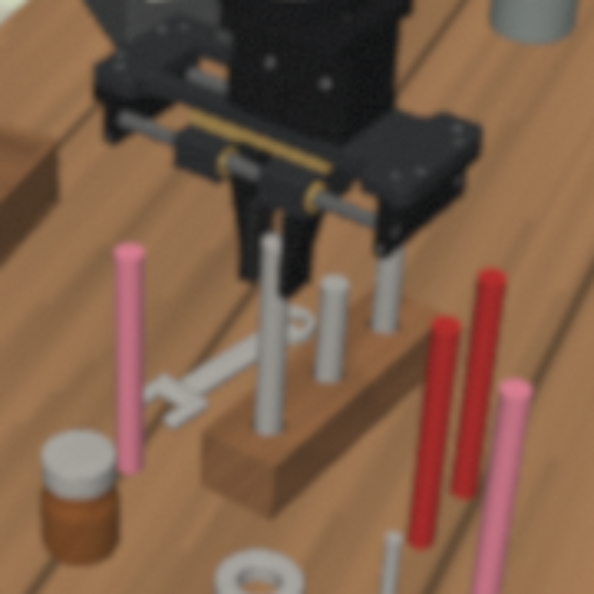

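Run:
```python
from h import *
s=bot.read_state();p=s["position"];R=s["tcp_rot"]
print(s["opening"],s["force"])
f=lambda q:(np.round((proj("side",q)-[260,120]+.5)*3.3))
for d in (-.017,-.008,0,.008,.017):print(d,f(p+R[:,1]*d))
print("pin top",f([.5525,-.1033,.162]),"at tcp z",f([.5525,-.1033,.113]))
```

```text
0.17029765633961522 [-0.17303688 -0.11140533  0.10624345]
-0.017 [298. 330.]
-0.008 [284. 324.]
0 [272. 318.]
0.008 [260. 313.]
0.017 [246. 307.]
pin top [278. 243.] at tcp z [274. 318.]
```

Run:
```python
from h import *
im=capture("side");cv2.imwrite("pics/b2.png",cv2.resize(im[170:260,310:380],None,fx=8,fy=6.6,interpolation=cv2.INTER_CUBIC)[...,::-1])
print(bot.read_state()["opening"])
```

```text
0.172400987237325
```

View pics/b2.png

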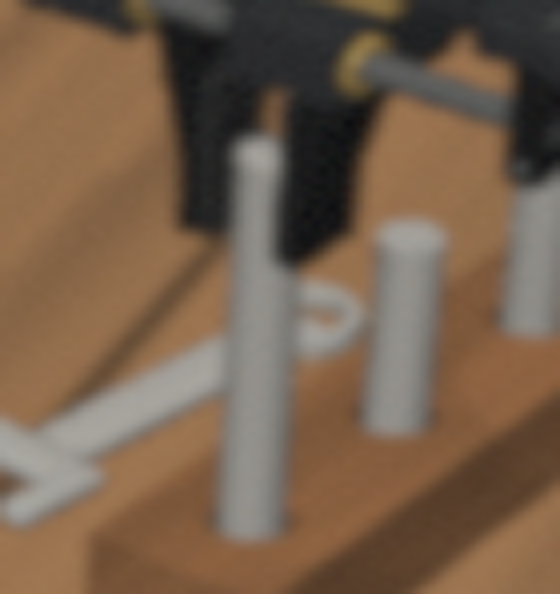

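Run:
```python
from h import *
s=bot.read_state();p=s["position"];R=s["tcp_rot"]
for dx in(-.0095,.0095):
  for dy in(-.008,-.02,.008,.02):
    for dz in (0,-.012):print(dx,dy,dz,np.round((proj("side",p+R@[dx,dy,dz])-[310,170])*[8,6.6]))
```

```text
-0.0095 -0.008 0 [310. 298.]
-0.0095 -0.008 -0.012 [312. 262.]
-0.0095 -0.02 0 [354. 314.]
-0.0095 -0.02 -0.012 [357. 278.]
-0.0095 0.008 0 [251. 276.]
-0.0095 0.008 -0.012 [253. 240.]
-0.0095 0.02 0 [207. 260.]
-0.0095 0.02 -0.012 [209. 224.]
0.0095 -0.008 0 [260. 331.]
0.0095 -0.008 -0.012 [263. 295.]
0.0095 -0.02 0 [305. 348.]
0.0095 -0.02 -0.012 [308. 312.]
0.0095 0.008 0 [201. 309.]
0.0095 0.008 -0.012 [203. 273.]
0.0095 0.02 0 [158. 293.]
0.0095 0.02 -0.012 [159. 257.]
```

The right finger covers the pin's right edge and the opening is steady at 0.172 (about 15 mm), so the pin is between the fingers. I'll lift it straight up.

play_rows(fingers=[255,255,255,255,255,255,255,255,255,255,255], linear=[[0,0,-3],[0,0,-10],[0,0,-20],[0,0,-30],[0,0,-40],[0,0,-60],[0,0,-85],[0,0,-120],[0,0,-150],[0,0,-170],[0,0,-175]], rot=[[0,0,0],[0,0,0],[0,0,0],[0,0,0],[0,0,0],[0,0,0],[0,0,0],[0,0,0],[0,0,0],[0,0,0],[0,0,0]])

```text
time_s: 5.3
position: [0.5548, -0.1032, 0.2919]
tcp_rot: [[0.225, 0.974, 0.007], [0.974, -0.225, -0.003], [-0.001, 0.007, -1.0]]
force: [0.6, -0.2, -1.7]
opening: 0.171
```

Run:
```python
from h import *
im=capture("side");cv2.imwrite("pics/d.png",cv2.resize(im[20:260,230:430],None,fx=2.5,fy=2.5)[...,::-1])
s=bot.read_state();print(s["opening"],proj("side",s["position"]),s["force"])
go([.5577,.2466,.300],109.8)
```

```text
0.17334353899097749 [346.03430519 125.47673949] [ 0.15093459  0.64002756 -1.73707836]
lin [341.3 -75.4  -9.7] rot [  0.27   0.12 -32.82]
```

View pics/d.png

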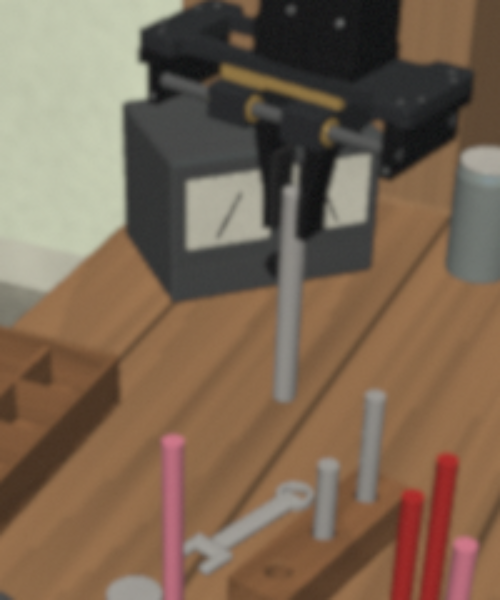

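The pin is lifted (force -1.7 N is about its weight) with its foot at crop (286,400). The middle and short pins are still in the rack. Next I'll move it over the socket.

play_rows(fingers=[255,255,255,255,255,255,255,255,255,255,255,255,255,255,255,255], linear=[[10,-2,-10],[30,-7,-10],[60,-13,-10],[90,-20,-10],[120,-27,-10],[150,-33,-10],[180,-40,-10],[210,-46,-10],[240,-53,-10],[270,-60,-10],[295,-65,-10],[315,-70,-10],[330,-73,-10],[338,-75,-10],[341,-75.5,-10],[341,-75.5,-10]], rot=[[0,0,-1],[0,0,-3],[0,0,-6],[0,0,-9],[0,0,-12],[0,0,-15],[0,0,-18],[0,0,-21],[0,0,-24],[0,0,-27],[0,0,-29],[0,0,-31],[0,0,-32],[0,0,-32.6],[0,0,-32.8],[0,0,-32.8]])

```text
time_s: 6.95
position: [0.5565, 0.2464, 0.2979]
tcp_rot: [[-0.338, 0.941, -0.001], [0.941, 0.338, -0.001], [-0.0, -0.001, -1.0]]
force: [0.4, -0.4, -2.8]
opening: 0.175
```

Run:
```python
from h import *
a=capture("side");b=capture("top")
cv2.imwrite("pics/e1.png",cv2.resize(a[150:430,140:360],None,fx=2.1,fy=2.1)[...,::-1])
cv2.imwrite("pics/e2.png",cv2.resize(b[120:360,100:340],None,fx=2.4,fy=2.4)[...,::-1])
cv2.imwrite("pics/side_e.png",a[...,::-1])
print(bot.read_state()["opening"]);go([.5577,.2466,.300],109.8)
```

```text
0.1735364405763234
lin [ 0.5  1.2 -1.9] rot [-0.03  0.03 -0.09]
```

View pics/e1.png

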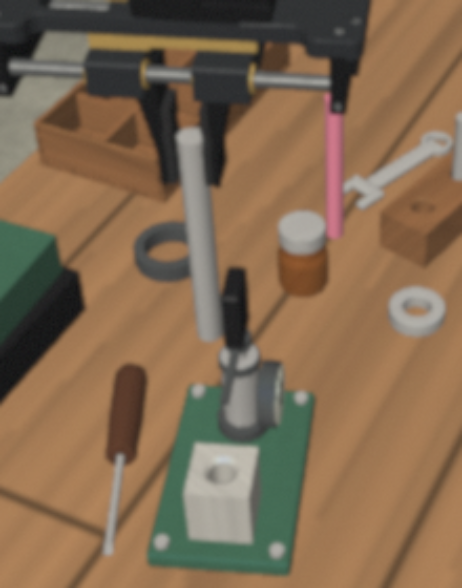

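View pics/e2.png

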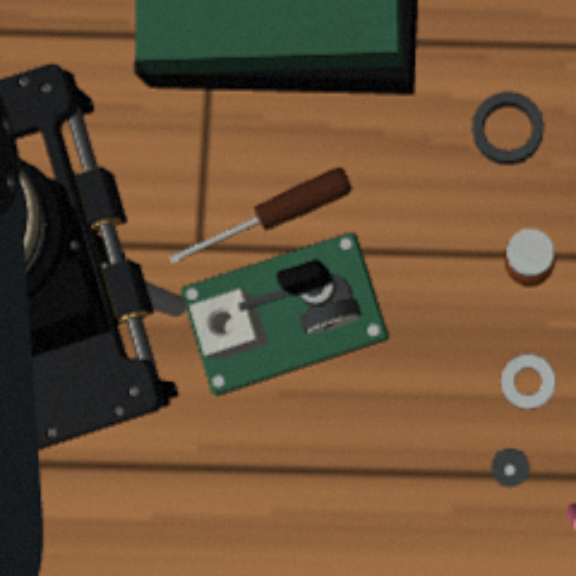

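Run:
```python
from h import *
s=bot.read_state();p=s["position"]
for dz in(.051,-.099):
    q=p+[0,0,dz];print(dz,"side crop",(proj("side",q)-[140,150])*2.1,"top crop",(proj("top",q)-[100,120])*2.4)
ps=lambda x,y:np.array([140+x/2.1,150+y/2.1]);
# pin axis side (190,133)-(209,336); foot top-view approx
X=tri(ps(208,337),(100+175/2.4,120+303/2.4));print("foot",X)
top=plane("side",ps(190,133),.349);print("top if z .349",top)
```

```text
0.051 side crop [189.2112188  131.92246354] top crop [ 97.93224932 274.23362843]
-0.099 side crop [208.35279894 330.7868033 ] top crop [173.45459351 303.72026052]
foot (array([0.55743601, 0.24609952, 0.1937877 ]), array([-0.194583  , -0.03943598]), array([0.07809017, 0.21815546]))
top if z .349 [0.55587762 0.24631212 0.349     ]
```

The pin hangs vertical with its foot at (0.557,0.246), and the short and mid pins are undisturbed. I'll descend to just above the mouth and look again.

play_rows(fingers=[255,255,255,255,255,255,255,255], linear=[[0.5,1,10],[0.5,1,30],[0.5,1,55],[0.5,1,80],[0.5,1,100],[0.5,1,112],[0.5,1,115],[0.5,1,115]], rot=[[0,0,0],[0,0,0],[0,0,0],[0,0,0],[0,0,0],[0,0,0],[0,0,0],[0,0,0]])

```text
time_s: 7.85
position: [0.5576, 0.2472, 0.183]
tcp_rot: [[-0.338, 0.941, -0.0], [0.941, 0.338, -0.0], [0.0, -0.0, -1.0]]
force: [-0.1, 0.1, -2.1]
opening: 0.175
```

Run:
```python
from h import *
a=capture("side");b=capture("top")
cv2.imwrite("pics/f1.png",cv2.resize(a[270:430,190:310],None,fx=3.7,fy=3.7,interpolation=cv2.INTER_CUBIC)[...,::-1])
cv2.imwrite("pics/f2.png",cv2.resize(b[180:300,160:280],None,fx=5,fy=5,interpolation=cv2.INTER_CUBIC)[...,::-1])
p=bot.read_state()["position"]
q=p-[0,0,.101];print(p)
print("foot side",(proj("side",q)-[190,270]+.5)*3.7-.5,"top",(proj("top",q)-[160,180]+.5)*5-.5)
m=np.array([p[0],p[1],.065]);print("mouth-below",(proj("side",m)-[190,270]+.5)*3.7-.5,"top",(proj("top",m)-[160,180]+.5)*5-.5)
```

```text
[0.55836394 0.24755465 0.18424573]
foot side [198.04586418 358.26352862] top [146.33742432 364.48552407]
mouth-below [201.08226641 388.90362173] top [158.27099468 369.19511445]
```

View pics/f1.png

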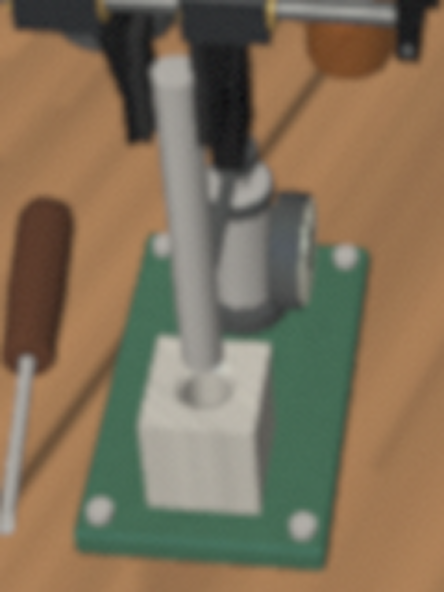

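View pics/f2.png

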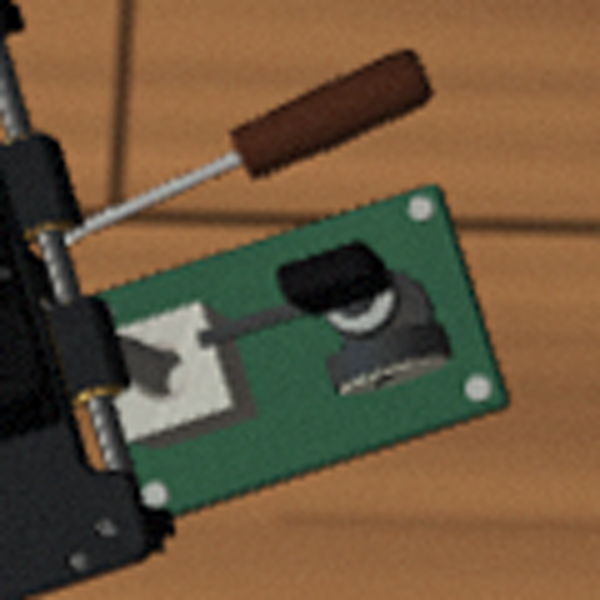

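Run:
```python
from h import *
a=cv2.imread("pics/side0.png");b=cv2.imread("pics/top0.png");c=capture("side")[...,::-1]
z=lambda im,x,y,w:cv2.resize(im[y:y+w,x:x+w],(380,380),interpolation=cv2.INTER_CUBIC)
cv2.imwrite("pics/g.png",np.hstack([z(a,226,355,38),z(c,226,355,38)]))
cv2.imwrite("pics/g2.png",z(b,176,238,38))
g=cv2.cvtColor(c,cv2.COLOR_BGR2GRAY)
g0=cv2.cvtColor(a,cv2.COLOR_BGR2GRAY)
print("pin rows");
for y in(345,350,355,360,364):print(y,g[y,230:258])
print("hole rows")
for y in range(364,386,2):print(y,g0[y,230:264])
gt=cv2.cvtColor(b,cv2.COLOR_BGR2GRAY);print("top hole")
for y in range(244,266):print(y,gt[y,180:204])
```

```text
pin rows
345 [ 96  96  97  97  96 103 121 140 152 156 154 152 147 139 130 119 107 110
 126 142 149 151 153 152 151 148 145 141]
350 [ 95  96  95  96  96 102 115 135 149 155 156 153 149 143 134 124 111 105
 113 131 144 150 154 155 153 149 146 142]
355 [ 95  95  96  96  93  97 102 121 142 152 155 154 151 146 138 128 117 102
  90  80  79  81  80  81  84  83  83  81]
360 [ 95  99 112 127 132 130 127 132 141 149 153 155 151 148 140 133 122 108
  98  94  94  93  91  87  85  84  83  83]
364 [102 122 156 177 185 186 184 173 156 149 151 154 152 148 144 135 124 113
 114 143 175 186 187 186 186 185 185 186]
hole rows
364 [ 92 113 141 161 168 170 171 171 173 172 170 170 171 170 171 171 170 169
 170 170 169 169 171 170 169 169 168 168 170 170 169 163 143 110]
366 [ 98 126 153 165 168 167 167 169 171 172 171 172 173 172 173 174 174 173
 174 172 170 169 168 167 169 170 170 170 169 169 167 156 131 101]
368 [112 141 160 168 168 167 166 166 167 169 172 177 182 185 186 184 182 183
 183 181 179 174 171 169 169 170 170 170 169 170 165 148 116  91]
370 [124 152 166 167 168 167 167 166 164 164 167 169 169 
[... 2661 characters left out ...]
 157 157 164 163 155 133 115 113 109 124 137 151 165 165
 163 162 164 164 161 165]
260 [ 92  76  95 148 156 157 162 162 162 168 152 148 151 156 164 165 166 166
 163 164 162 163 166 169]
261 [ 92  81  74 141 164 160 162 163 163 163 160 166 170 171 165 164 166 164
 164 166 168 169 157 158]
262 [ 91  82  64 129 158 162 162 158 162 160 163 165 170 165 166 169 165 167
 168 160 157 151 115 102]
263 [ 95  80  70 101 152 164 161 163 161 164 163 169 171 170 166 170 160 154
 150 113 100  67  54  58]
264 [ 93  91  79  91 154 167 157 163 162 159 164 173 172 160 155 153 115  99
  66  52  58  59  61  59]
265 [ 96  94  76  61 143 161 166 164 165 167 158 158 155 110  99  67  55  55
  59  59  63  57  61  61]
```

View pics/g.png

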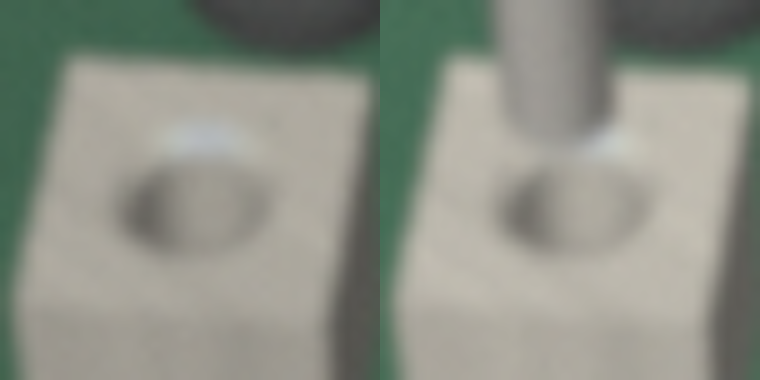

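View pics/g2.png

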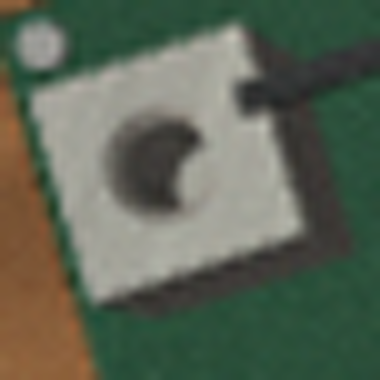

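play_rows(fingers=[255,255,255,255,255,255,255,255,255], linear=[[0,0,4],[0,0,8],[0,0,12],[0,0,15],[0,0,18],[0,0,20],[0,0,22],[0,0,24],[0,0,24]], rot=[[0,0,0],[0,0,0],[0,0,0],[0,0,0],[0,0,0],[0,0,0],[0,0,0],[0,0,0],[0,0,0]])

```text
time_s: 8.9
position: [0.5573, 0.2474, 0.1588]
tcp_rot: [[-0.338, 0.941, -0.0], [0.941, 0.338, -0.0], [-0.0, -0.0, -1.0]]
force: [0.4, 0.5, -2.2]
opening: 0.175
```

Run:
```python
from h import *
a=capture("side");b=capture("top");print(bot.read_state()["force"],bot.read_state()["moment"])
cv2.imwrite("pics/i1.png",cv2.resize(a[290:400,210:290],None,fx=5,fy=5,interpolation=cv2.INTER_CUBIC)[...,::-1])
```

```text
[ 0.18778057  0.28551824 -1.50403721] [-0.0608023  -0.12904964 -0.02387385]
```

View pics/i1.png

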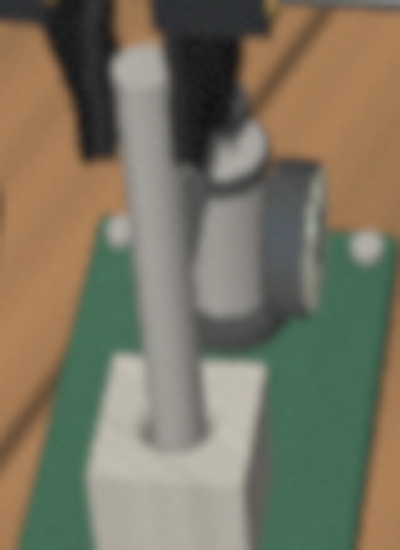

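The foot sits in the mouth with no push, so I'll continue down.

play_rows(fingers=[255,255,255,255,255,255,255,255], linear=[[0,0,4],[0,0,8],[0,0,13],[0,0,18],[0,0,23],[0,0,27],[0,0,30],[0,0,30]], rot=[[0,0,0],[0,0,0],[0,0,0],[0,0,0],[0,0,0],[0,0,0],[0,0,0],[0,0,0]])

```text
time_s: 9.8
position: [0.5572, 0.2473, 0.1285]
tcp_rot: [[-0.338, 0.941, -0.001], [0.941, 0.338, -0.0], [0.0, -0.001, -1.0]]
force: [-0.4, -0.7, -2.4]
opening: 0.171
```

Run:
```python
from h import *
a=capture("side");print(bot.read_state()["force"],bot.read_state()["moment"])
cv2.imwrite("pics/i2.png",cv2.resize(a[290:400,210:290],None,fx=5,fy=5,interpolation=cv2.INTER_CUBIC)[...,::-1])
p=np.array([.5577,.247,.17]);print((proj("side",p)-[210,290])*5)
```

```text
[ 0.69753712 -1.13343377 -2.13750314] [-0.06899279 -0.18022339 -0.00243905]
[147.89492409 168.06628502]
```

View pics/i2.png

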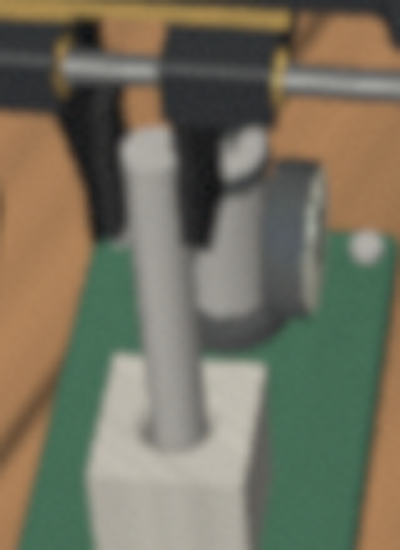

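play_rows(fingers=[255,255,255,255,255], linear=[[0,0,2],[0,0,4],[0,0,6],[0,0,7.5],[0,0,7.5]], rot=[[0,0,0],[0,0,0],[0,0,0],[0,0,0],[0,0,0]])

```text
time_s: 10.35
position: [0.5573, 0.2474, 0.1214]
tcp_rot: [[-0.338, 0.941, -0.0], [0.941, 0.338, -0.0], [0.0, -0.0, -1.0]]
force: [0.1, -0.2, -2.7]
opening: 0.173
```

play_rows(fingers=[255,255,255,255], linear=[[0,0,1],[0,0,1.5],[0,0,2],[0,0,2]], rot=[[0,0,0],[0,0,0],[0,0,0],[0,0,0]])

```text
time_s: 10.75
position: [0.5582, 0.2476, 0.1211]
tcp_rot: [[-0.338, 0.941, 0.002], [0.941, 0.338, 0.0], [-0.0, 0.002, -1.0]]
force: [-0.6, 0.2, 5.8]
opening: 0.176
```

Force turned to +5.8 N at TCP z 0.121, which is where the socket floor should be. I'll let go.

play_rows(fingers=[0,0,0,0,0,0,0,0], linear=[[0,0,0],[0,0,0],[0,0,0],[0,0,0],[0,0,0],[0,0,0],[0,0,0],[0,0,0]], rot=[[0,0,0],[0,0,0],[0,0,0],[0,0,0],[0,0,0],[0,0,0],[0,0,0],[0,0,0]])

```text
time_s: 11.55
position: [0.5574, 0.2474, 0.1196]
tcp_rot: [[-0.338, 0.941, -0.0], [0.941, 0.338, -0.0], [0.0, -0.0, -1.0]]
force: [-0.6, 0.1, 0.2]
opening: 0.818
```

play_rows(fingers=[0,0,0,0,0,0,0], linear=[[0,0,-5],[0,0,-20],[0,0,-40],[0,0,-60],[0,0,-80],[0,0,-90],[0,0,-90]], rot=[[0,0,0],[0,0,0],[0,0,0],[0,0,0],[0,0,0],[0,0,0],[0,0,0]])

```text
time_s: 12.25
position: [0.5585, 0.2477, 0.2115]
tcp_rot: [[-0.338, 0.941, 0.004], [0.941, 0.338, 0.001], [-0.0, 0.004, -1.0]]
force: [-0.2, 0.7, 0.8]
opening: 0.998
```

Run:
```python
from h import *
a=capture("side");b=capture("top")
cv2.imwrite("pics/j1.png",cv2.resize(a[250:400,200:300],None,fx=4,fy=4,interpolation=cv2.INTER_CUBIC)[...,::-1])
cv2.imwrite("pics/j2.png",cv2.resize(b[180:300,130:280],None,fx=4,fy=4,interpolation=cv2.INTER_CUBIC)[...,::-1])
p=np.array([.5577,.2468,.17]);print("pin top side",(proj("side",p)-[200,250])*4, "top",(proj("top",p)-[130,180])*4)
go([.5868,.1667,.215],109.8)
```

```text
pin top side [158.6195633  294.04871286] top [186.15349945 271.42034472]
lin [-86.    0.8  -5.8] rot [-0.05 -0.01 -0.03]
```

View pics/j1.png

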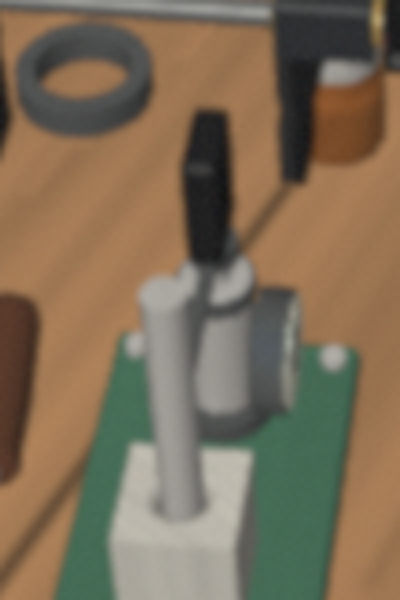

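View pics/j2.png

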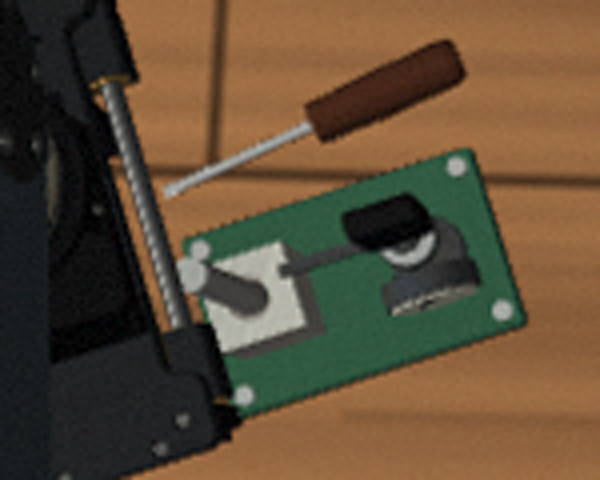

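Run:
```python
from h import *
print(tri((200+167/4,250+291/4),(130+191/4,180+273/4)))
# handle in top0 / side
q=lambda x,y:np.array([130+x/4,180+y/4])
for p in((343,213),(423,195),(433,222),(360,247)):print(plane("top",q(*p),.161))
for p in((197,111),(226,113)):print(plane("side",np.array([200+p[0]/4,250+p[1]/4]),.161))
```

```text
(array([0.55642194, 0.24439731, 0.16984017]), array([-0.32877518, -0.06532237]), array([0.12965259, 0.36594877]))
[0.58671681 0.1807423  0.161     ]
[0.595762   0.14524881 0.161     ]
[0.58363269 0.14021952 0.161     ]
[0.57153854 0.17237318 0.161     ]
[0.59497352 0.15483447 0.161     ]
[0.58495402 0.15133872 0.161     ]
```

Pin top triangulates to z 0.1698, so it is fully home, and it stands free with the fingers off. Next I'll move over the handle (85 mm along tester -y) and descend.

play_rows(fingers=[0,0,0,0,0,0,0,0,0], linear=[[0,0,-5],[-15,0,-5],[-35,0,-5],[-55,0,-5],[-72,0,-5],[-82,0,-5],[-85,0,-5],[-85,0,-5],[-85,0,-5]], rot=[[0,0,0],[0,0,0],[0,0,0],[0,0,0],[0,0,0],[0,0,0],[0,0,0],[0,0,0],[0,0,0]])

```text
time_s: 13.25
position: [0.5858, 0.1679, 0.2146]
tcp_rot: [[-0.339, 0.941, -0.0], [0.941, 0.339, 0.0], [0.0, -0.0, -1.0]]
force: [-0.2, 0.1, -0.8]
opening: 1.001
```

Run:
```python
from h import *
a=capture("side")
cv2.imwrite("pics/k.png",cv2.resize(a[200:400,160:340],None,fx=3,fy=3,interpolation=cv2.INTER_CUBIC)[...,::-1])
go([.5863,.1672,.118],109.8)
```

```text
lin [-1.1  0.2 96.6] rot [-0.01 -0.02  0.01]
```

View pics/k.png

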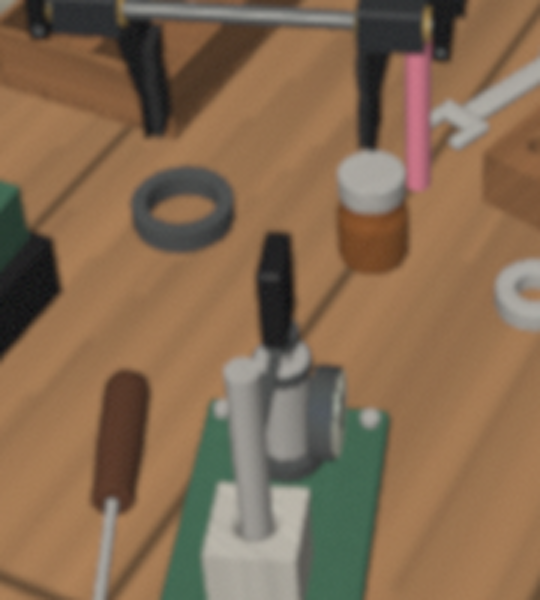

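The fingers straddle the handle (tips near (155,130) and (368,145), handle top near (277,240)). I'll descend and close.

play_rows(fingers=[0,0,0,0,0,0,0,0,255,255,255,255,255,255,255,255,255,255,255,255], linear=[[-1,0,10],[-1,0,30],[-1,0,50],[-1,0,70],[-1,0,85],[-1,0,93],[-1,0,96],[-1,0,96],[-1,0,96],[-1,0,96],[-1,0,96],[-1,0,96],[-1,0,96],[-1,0,96],[-1,0,96],[-1,0,96],[-1,0,96],[-1,0,96],[-1,0,96],[-1,0,96]], rot=[[0,0,0],[0,0,0],[0,0,0],[0,0,0],[0,0,0],[0,0,0],[0,0,0],[0,0,0],[0,0,0],[0,0,0],[0,0,0],[0,0,0],[0,0,0],[0,0,0],[0,0,0],[0,0,0],[0,0,0],[0,0,0],[0,0,0],[0,0,0]])

```text
time_s: 15.3
position: [0.587, 0.1667, 0.1186]
tcp_rot: [[-0.338, 0.941, 0.001], [0.941, 0.338, 0.0], [-0.0, 0.001, -1.0]]
force: [1.3, 0.5, -0.9]
opening: 0.167
```

play_rows(fingers=[255,255,255,255], linear=[[0,0,0],[0,0,0],[0,0,0],[0,0,0]], rot=[[0,0,0],[0,0,0],[0,0,0],[0,0,0]])

```text
time_s: 15.7
position: [0.587, 0.1667, 0.1187]
tcp_rot: [[-0.338, 0.941, 0.001], [0.941, 0.338, 0.0], [-0.0, 0.001, -1.0]]
force: [3.7, 0.6, -1.8]
opening: 0.161
```

Run:
```python
from h import *
a=capture("side")
cv2.imwrite("pics/l.png",cv2.resize(a[200:400,160:340],None,fx=3,fy=3,interpolation=cv2.INTER_CUBIC)[...,::-1])
cv2.imwrite("pics/side_l.png",a[...,::-1])
```

```text
(no output)
```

View pics/l.png

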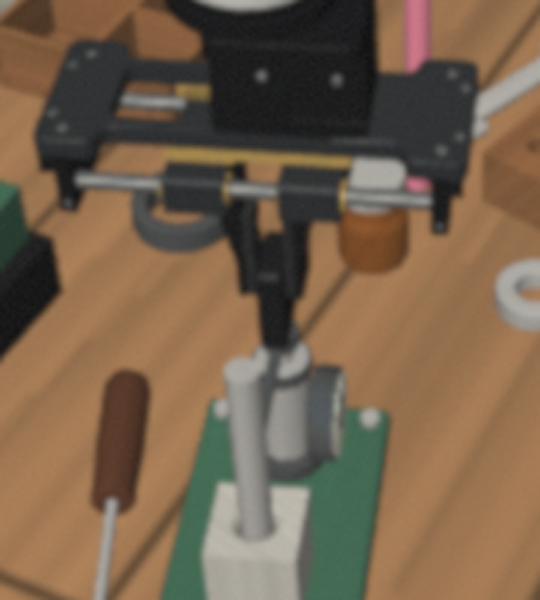

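The handle is pinched (opening 0.161, about 14 mm). I'll pull up 60 mm first, then look.

play_rows(fingers=[255,255,255,255,255,255,255,255,255,255,255,255,255,255], linear=[[0,0,-2],[0,0,-5],[0,0,-10],[0,0,-15],[0,0,-21],[0,0,-27],[0,0,-33],[0,0,-39],[0,0,-45],[0,0,-50],[0,0,-55],[0,0,-58],[0,0,-60],[0,0,-60]], rot=[[0,0,0],[0,0,0],[0,0,0],[0,0,0],[0,0,0],[0,0,0],[0,0,0],[0,0,0],[0,0,0],[0,0,0],[0,0,0],[0,0,0],[0,0,0],[0,0,0]])

```text
time_s: 17.15
position: [0.587, 0.1666, 0.1773]
tcp_rot: [[-0.338, 0.941, 0.001], [0.941, 0.338, 0.0], [0.0, 0.001, -1.0]]
force: [7.1, 3.0, -11.6]
opening: 0.156
```

Run:
```python
from h import *
a=capture("side");b=capture("top")
cv2.imwrite("pics/m.png",cv2.resize(a[240:370,190:310],None,fx=4.6,fy=4.6,interpolation=cv2.INTER_CUBIC)[...,::-1])
cv2.imwrite("pics/m2.png",cv2.resize(b[190:290,150:260],None,fx=5.4,fy=5.4,interpolation=cv2.INTER_CUBIC)[...,::-1])
cv2.imwrite("pics/side_m.png",a[...,::-1])
s=bot.read_state();print(s["position"],s["force"],s["opening"])
```

```text
[0.58693033 0.16666664 0.17707501] [  6.65193997   2.69868426 -10.73562856] 0.16415554386546521
```

View pics/m.png

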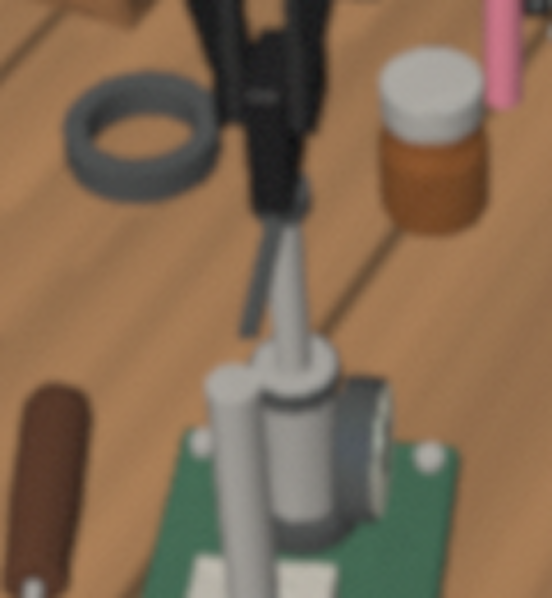

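View pics/m2.png

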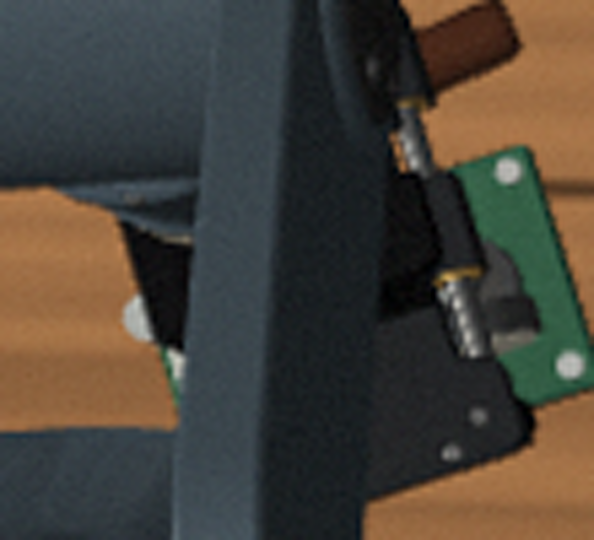

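Run:
```python
from h import *
u=np.array([-.338,.941,0]);v=np.array([.941,.338,0]);r=np.array([.5867,.1668,0])
cr=lambda q:(proj("side",q)-[190,240]+.5)*4.6-.5
for z in(.158,.1635,.168):
  for sx in(-3,3):
    print(z,sx,"top/bot of tip end",cr(r+u*.06+v*sx*.001+[0,0,z+.002]),cr(r+u*.06+v*sx*.001+[0,0,z-.002]))
for z in(.164,.1695):
  print("handle bottom near corners",z,cr(r+u*.017+v*.007+[0,0,z]),cr(r+u*.017-v*.007+[0,0,z]))
print("pin top",cr([.5577,.247,.17]))
im=cv2.imread("pics/side_m.png");z=cv2.resize(im[300:350,225:275],None,fx=12,fy=12,interpolation=cv2.INTER_CUBIC);cv2.imwrite("pics/n.png",z)
```

```text
0.158 -3 top/bot of tip end [256.56957299 347.96562953] [257.40449715 357.45116109]
0.158 3 top/bot of tip end [236.41412743 346.6259811 ] [237.31174269 356.11153354]
0.1635 -3 top/bot of tip end [255.41295435 334.82534299] [256.25512313 344.39318042]
0.1635 3 top/bot of tip end [235.17066702 333.4857089 ] [236.07606743 343.05353091]
0.168 -3 top/bot of tip end [254.45914307 323.98914079] [255.30730965 333.6251188 ]
0.168 3 top/bot of tip end [234.14524484 322.64955634] [235.0570905  332.28548853]
handle bottom near corners 0.164 [246.80954097 235.63954028] [292.176116   238.54398268]
handle bottom near corners 0.1695 [245.65458678 222.51213684] [291.20968966 225.4156341 ]
pin top [229.86333016 386.42098222]
```

View pics/n.png

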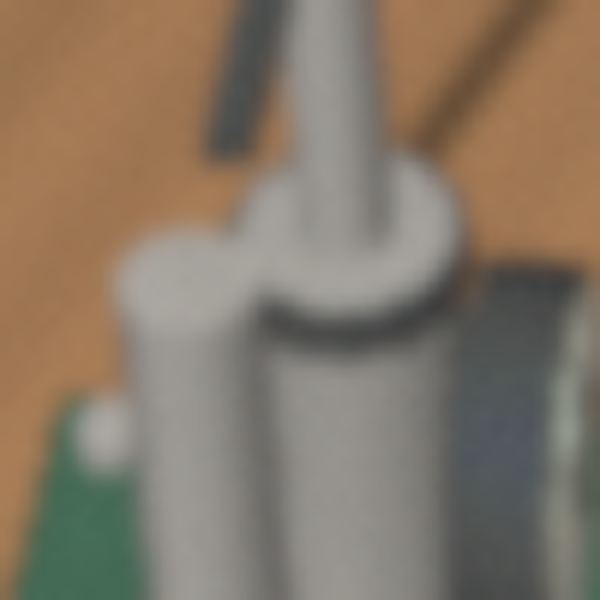

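Run:
```python
from h import *
u=np.array([-.338,.941,0]);v=np.array([.941,.338,0]);r=np.array([.5867,.1668,0])
P=lambda q:proj("side",q)
for z in(.111,.1695,.1725):print("handle bottom near mid",z,P(r+u*.017+[0,0,z]))
for z in(.103,.1615,.1645):print("tip bottom",z,P(r+u*.06+[0,0,z]))
a=cv2.cvtColor(cv2.imread("pics/side0.png"),6).astype(int);m=cv2.cvtColor(cv2.imread("pics/side_m.png"),6).astype(int)
# gray
print("rest tip");
for y in range(334,350):print(y,a[y,240:256])
print("m tip")
for y in range(304,318):print(y,m[y,236:252])
print("rest handle bottom")
for y in range(308,322):print(y,a[y,246:260])
print("m handle bottom")
for y in range(280,294):print(y,m[y,244:258])
```

```text
handle bottom near mid 0.111 [250.31927198 317.480945  ]
handle bottom near mid 0.1695 [247.96104101 288.29633959]
handle bottom near mid 0.1725 [247.8344421 286.7295976]
tip bottom 0.103 [245.77015311 343.32244744]
tip bottom 0.1615 [243.12247115 314.33113212]
tip bottom 0.1645 [242.98011618 312.77238838]
rest tip
334 [ 93  92  88  85  80  78  79  76  73  81 104 127 137 138 137 132]
335 [ 87  85  86  85  82  79  75  75  75  83 106 130 137 137 135 134]
336 [ 86  87  87  86  83  81  76  73  75  86 110 131 138 138 136 133]
337 [ 85  86  84  86  83  80  76  74  76  93 117 133 138 138 136 132]
338 [ 86  85  84  83  83  78  74  73  77  96 122 136 138 138 135 134]
339 [ 86  86  85  85  84  77  74  72  80 102 126 136 139 137 136 133]
340 [ 86  86  86  83  81  77  72  73  84 106 129 138 139 138 136 134]
341 [ 87  86  85  83  79  73  72  76  89 112 129 138 138 138 135 134]
342 [ 86  86  84  85  80  75  79  88 104 121 132 137 139 138 135 133]
343 [ 87  85  86  86  81  79  87 104 117 127 134 137 139 139 136 135]
344 [ 85  87  84  83  80  78  91 110 122 131 136 138 139 138 135 135]
345 [ 87  86 
[... 2225 characters left out ...]
2 30 29 28 33 51 68 78 96]
282 [70 41 30 30 31 32 33 28 32 36 55 69 74 88]
283 [71 43 33 29 34 33 31 31 29 38 53 65 67 85]
284 [77 47 37 31 33 30 31 32 31 40 52 59 64 83]
285 [85 57 42 39 39 36 35 34 38 44 55 57 66 87]
286 [99 75 58 53 52 52 48 45 48 53 58 63 78 98]
287 [114  97  78  69  68  67  61  58  58  63  66  74  92 111]
288 [121 114  98  84  77  76  73  73  77  80  83  90 106 118]
289 [126 122 111  91  82  79  80  89 102 103 101 106 115 122]
290 [127 124 113  94  82  80  84 103 122 122 114 110 118 123]
291 [128 123 112  92  81  80  87 112 131 129 116 111 117 123]
292 [127 119 105  86  80  80  95 118 134 130 119 112 116 123]
293 [127 117  99  82  80  81 100 125 138 132 118 112 117 123]
```

Handle's lower edge moved 29.5 px (row 315.7 to 286.2), about 59 mm. TCP rise is 58.5 mm and force 11.6 N gives about 60 mm, so there is no slip. I'll go 6 mm more.

play_rows(fingers=[255,255,255,255,255,255,255,255], linear=[[0,0,-2],[0,0,-4],[0,0,-5.5],[0,0,-6.2],[0,0,-6.2],[0,0,-6.2],[0,0,-6.2],[0,0,-6.2]], rot=[[0,0,0],[0,0,0],[0,0,0],[0,0,0],[0,0,0],[0,0,0],[0,0,0],[0,0,0]])

```text
time_s: 18.05
position: [0.587, 0.1666, 0.183]
tcp_rot: [[-0.338, 0.941, 0.0], [0.941, 0.338, 0.001], [0.0, 0.0, -1.0]]
force: [6.6, 2.7, -11.6]
opening: 0.158
```

Run:
```python
from h import *
a=capture("side")[...,::-1]
cv2.imwrite("pics/o.png",cv2.resize(a[240:370,190:310],None,fx=4.6,fy=4.6,interpolation=cv2.INTER_CUBIC))
m=cv2.cvtColor(np.ascontiguousarray(a),6).astype(int)
for y in range(279,288):print(y,m[y,244:258])
for y in range(304,314):print(y,m[y,236:252])
for i in range(3):
    capture("side");s=bot.read_state();print(s["position"],s["force"],s["opening"])
```

```text
279 [66 37 31 33 31 31 32 27 32 41 57 68 76 94]
280 [66 37 32 32 29 33 33 29 31 41 56 65 73 92]
281 [72 42 32 34 34 32 32 32 32 42 55 60 66 89]
282 [78 50 37 36 38 35 35 32 36 49 56 58 67 91]
283 [ 86  66  54  51  54  50  46  44  49  53  59  65  77 101]
284 [101  85  72  67  68  68  59  58  58  64  66  75  92 109]
285 [113 103  88  80  77  76  73  71  75  81  83  91 108 117]
286 [120 114  99  85  79  78  80  89 100 102 100 105 115 122]
287 [122 118 103  87  80  79  87 105 121 120 108 110 118 122]
304 [130 129 127 127 125 120 105  89  78  78  83 100 125 140 149 152]
305 [129 127 128 127 124 116 100  86  78  78  87 108 128 141 149 151]
306 [129 127 128 126 122 111  93  82  78  78  90 113 130 141 149 150]
307 [129 126 127 125 119 107  90  79  76  78  96 118 132 141 148 152]
308 [127 126 125 124 118 103  86  77  77  81  99 123 133 139 147 150]
309 [127 125 124 124 117 104  89  82  81  90 107 124 134 136 147 150]
310 [127 125 124 125 120 111 102  98  99 106 119 127 131 135 144 150]
311 [125 124 125 124 124 119 118 117 119 122 127 130 129 134 143 152]
312 [125 125 124 125 125 125 125 128 129 129 131 129 128 132 142 149]
313 [125 126 125 125 128 128 130 131 132 131 130 127 131 134 143 151]
[0.58697831 0.16665314 0.18303319] [  5.91639452   2.71561446 -11.21985306] 0.15658748649278886
[0.5869445  0.16665056 0.18299574] [  6.52244114   2.83990072 -12.20040047] 0.15846883342568593
[0.58695865 0.1666664  0.18301456] [  6.64593985   1.53659536 -11.82860755] 0.1609053785414909
```

View pics/o.png

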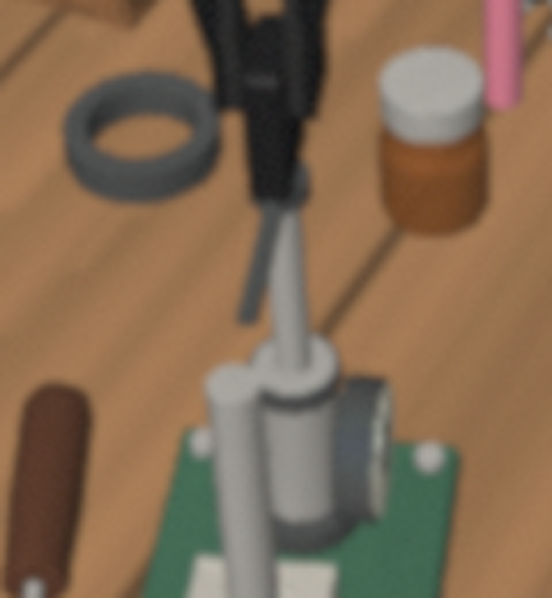

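All measures agree: handle edge 65.0 mm, TCP rise 64.3 mm, pointer tip about 0.170 m (±1 mm). The readings are still and the pin is home and clear. Handing in.

```bash
python3 -c "
from rig import bot
print(bot.hand_in())"
```

```text
the job is handed in; nothing more can be done
None
```

I put the longest pin fully home in the tester's socket and let go of it. I then pulled the rod up about 65 mm by its handle and handed in while still holding it there. The hand-in gives no verdict, so what follows is from my own checks.

- **Choice of pin:** the three grey pin tops in the rack measured 163, 133 and 102 mm above the bench. I took the 163 mm one and ignored the red and pink pins.
- **Pin in the socket:** the wrist force turned to a push at the height where the socket floor should be. After release, the pin top measured 169.8 mm, against 170 mm expected. The sideways camera reading of the pin top was 2–3 mm off the arm's position. I put that down to camera error, because the pin had slid freely to the floor.
- **Rod:**
  - The handle's edge in the side view showed a lift of about 65.0 mm, and the arm's rise showed 64.3 mm. The pointer's height measured roughly 170–171 mm against the pin top at 170 mm.
  - The pull read 11–12 N, slightly under the 12–13 N expected.
  - The last three readings were steady, with no sign of slipping.
- **Side force:** there was also about 7 N of sideways force on the gripper, because it was about 1 mm off-centre on the handle. I left that as it was.
- **Other things on the bench:** the two other rack pins were still upright in their holes after the lift, and I saw no bystander moved in the later pictures. I did not take a full check picture of the whole bench at the end.
- **Finger length:** the fingertips looked about 15–20 mm shorter in the pictures than the given tool point. Both grips held anyway.

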